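Lock the tip box with its blade key

ROBOT

A 6-joint arm with a two-finger parallel gripper is mounted at the origin on a cart in front of the work surface, level with it; the furniture and walls round the work are solid. World frame = base frame: x ahead of the robot, y to its left, z up, the work surface at z = 0. Lengths are in mm, angles in rad, forces in N, time in s.
With the tool pointing down it reaches from about 350 to 875 mm from the base axis. Payload 4.2 kg.
Tool frame: the origin (TCP) lies between the finger pads; the fingertips stand 8 mm ahead of it and the grasp point (between the pads) lies 11 mm behind it; z points along the fingers, y is the line along which they close (so a half turn about z gives the same grasp; the last joint's range is limited). The gripper opens to 85 mm and grips with 20 to 120 N. Pads are 22 mm wide; open, the fingers measure 114 mm over their backs; the gripper's body (76 mm by 85 mm) begins 54 mm behind the grasp point. The pads swing forward as they close: fully open they stand 13 mm farther back than shut.
Start: joints at [1.559, 0.385, 0.008, 0, -1.194, -0.259], TCP at [167.157, 602.211, 239.312] pointing down, gripper open.
Joint ranges: [-3.14, 3.14], [-1.21, 2.06], [-1.07, 1.41], [-3.16, 2.05], [-2.99, -0.16], [-3.1, 3.1]. Speed limits (rad/s): [2.79, 2.79, 3.14, 3.14, 3.14, 3.14].

INTERFACE

Orientations are given as a unit quaternion [x, y, z, w].
In Python, from bench import read_state, get_image, camera_params, job_done gives the robot as it stands.
- The arm moves only by the tool drive_tool, never from a script. Its argument "moves" is a list that holds one entry, the list of rows, each a list of 7 numbers: the shift along the tool's x, y, z in m, then the turn, a rotation vector about the tool's x, y, z in rad, then the closure in counts, from 0 (fully open) to 255 (shut). A call has 1 to 8 rows; each row shifts and turns the commanded pose from where the row before left it, along the tool's axes as they then stand; what a row does not reach is not made up. A row lasts 1/12 s, in which the tool goes at most 41.7 mm and 7.16 degrees, less where a joint would pass 70% of its speed; a pose out of reach is approached as far as the arm can. A call is refused whole if a number of a shift passes 0.0417 or a number of a turn 0.125, either way. A call with a gripper value outside its range is refused whole. The fingers move at their own pace and stop on an object; the grip force is fixed at half the most. Time passes only in rows, so rows that do not move let the fingers close. It gives the time, the measured TCP pose, the force and the opening at its end, in the units of the state.
- read_state(): the state, without advancing time (a new reading comes with each control period).
- get_image(name): name is "side" or "top" or "wrist"; returns the picture (384x512x3 uint8, blue, green, red); there is no depth.
- camera_params(name): a dict with "mtx" (3x3 intrinsics, pixels), "extrinsics" (4x4, takes a point from camera to world coordinates). Camera axes: x right, y up, looking along -z (the intrinsics and any distortion apply to the point x, -y, -z); pixel columns grow to the right and rows downward; lengths in mm; the calibration is good to about 2 mm. A picture is of the moment at which its call begins: read the wrist's pose just before it. camera_params takes no time and is no camera call; for the wrist camera it gives the pose at the moment of the call.
- job_done(): hands the job in, once; it reports no verdict.
The state is a dict: "clock": time; "joints": joint angles; "joint_vel": joint speeds; "joint_efforts": joint torques, N m; "position": TCP position; "ee_rot": TCP orientation; "contact_force": force on the tool from outside, world axes, zero at the start; "wrist_torque": the same for the moment, N m; "gripper_width": finger opening in mm.
Only numpy, scipy, OpenCV 4.12 (cv2) and the standard library are available. Lean on these libraries where they do the work, as an engineer would, in place of code of your own. Each camera call takes 0.05 s, during which the arm holds its last target. There are 200 camera calls.

TASK

Lock the cafe's tip box: lift the flat-bladed key out of its wooden stand, put its blade fully into the slot of the round latch on the box, and with the key turn the latch a quarter turn clockwise (seen from above) until it stops with its tongue over the steel lid. Leave the key standing upright in the lock and let go.

Things in the scene. Friction and masses are not known exactly. Their poses are not given: they have to be found in the camera images.
- key_grip (a point): Centre of the loose key's flat wooden grip, 40 mm wide (own x), 24 mm thick (own y), 46 mm tall (own z, up). The key (about 120 g) stands blade down in its stand; pinch it from above across the 24 mm. Under the grip: a neck 10 mm long, a round collar 36 mm across, 4 mm thick, its underside 37 mm below this point, then the blade. The round-handled tamper and stamp nearby are bystanders.
- key_tip (a point): Middle of the lower end of the key's steel blade, 52 mm below the centre of the grip, same axes. The blade is flat: 28 mm wide (own x), 4 mm thick (own y), 15 mm long below the collar; its last 2 mm are narrowed to 25 x 2.5 mm. The key is the same turned half round.
- key_stand: Light-wood block 64 (own x) x 52 x 26 mm, origin under its centre; does not move. The key stands in its slot (33 x 8 mm, along own x, 20 mm deep), the collar resting on top, so it must be lifted straight up some 20 mm.
- tip_box: Low dark-wood box 170 (own x) x 130 x 50 mm with a steel lid on the +x part of its top; origin under its centre; does not move. The round latch has its upright axis 45 mm from the centre towards own -x.
- lock_slot (a point): Middle of the slot's mouth, on the axis, level with the top of the round aluminium latch (60 mm across, top 72 mm above the worktop). Own x: along the slot, towards the tongue; turns with the latch. Slot 34 x 7 mm, 18 mm deep; mouth 44 x 17 mm, chamfered over 6 mm. Fully in, the key's collar rests on the top and the blade ends 15 mm below this point, with about 6 degrees of play each way.
- lock_cam (a joint): Angle of the latch (rad): 0 = open, tongue (steel, at the foot of the latch, reaching 65 mm from the axis) along the lid's front edge; grows clockwise seen from above; 1.571 = hard stop, locked, tongue over the steel lid. Starts at 0 to 0.2. Turning takes about 0.06 N m; it stays where it is left.
Things that resemble listed ones, but are neither listed nor needed, are in the scene too. Leave any green or turquoise look-alike of the part that bears key_grip alone.

How it is judged (in metres and radians):
On the way, in this order (a step that is already met when the one before it is completed fails the run):
1. the key's blade is fully in the slot of the still unlocked latch (horizontal distance between key_tip and lock_slot below 0.01 m and z of key_tip in the frame of lock_slot below -0.01 m and value of joint lock_cam below 0.7 rad), for 0.2 s.
2. the latch is turned to its stop with the blade in the slot (horizontal distance between key_tip and lock_slot below 0.01 m and z of key_tip in the frame of lock_slot below -0.008 m and value of joint lock_cam above 1.35 rad), for 0.2 s.
At the end, for the whole second after the job is handed in: The latch is at its locked stop (joint above 1.35 rad, within about 12 degrees of the stop), and the key stands upright (within 11 degrees) in the slot, the end of its blade at least 10 mm below the latch's top face and within 10 mm of the axis, released (value of joint lock_cam above 1.35 rad and horizontal distance between key_tip and lock_slot below 0.01 m and z of key_tip in the frame of lock_slot below -0.01 m and angle between key_grip's own z axis and vertical below 0.2 rad); the robot touches nothing.
It also fails if it takes over 43 s, if anything falls off the work surface, if the arm or the gripper's body presses on something with over 40 N, if the wrist force passes 120 N, or if a joint passes its speed limit or range.

## Working session

There is one attempt and no reset: what is moved stays moved. The work goes in short steps, Python scripts to look and compute and a tool call to move; the robot and the scene stay as the last step left them, time stands still between calls to the robot, and variables do not carry over. Pictures are saved under pics/ and viewed, on a budget of 10 in all, crops included, one or two more only if the job needs it, and the job is handed in when it is done.

Besides the shell and the picture viewer there is one more tool, called after "Request:" in YAML: its name, and indented under it one key for each argument. drive_tool: Moves the arm, as the interface text tells. Its arguments: {"type":"object","properties":{"moves":{"type":"array"}},"required":["moves"]}

```bash
mkdir -p pics; python3 - <<'E'
from bench import *
import cv2,numpy as np
s=read_state();print(s)
a=get_image("top");b=get_image("side");c=get_image("wrist")
cv2.imwrite("pics/top0.png",a);cv2.imwrite("pics/side0.png",b);cv2.imwrite("pics/wrist0.png",c)
cv2.imwrite("pics/m0.png",np.hstack([cv2.resize(x,(400,300)) for x in (b,c)]))
for n in("top","side","wrist"):
  p=camera_params(n);print(n,p)
E
```

```text
{'clock': 0.0, 'joints': array([ 1.55859197e+00,  3.85593738e-01,  6.61630864e-03, -5.13259646e-04,
       -1.19397809e+00, -2.58578493e-01]), 'joint_vel': array([ 5.74432206e-04, -1.48228227e-04, -9.03110103e-04, -3.95959716e-04,
        3.49308616e-04,  1.79251283e-05]), 'joint_efforts': array([-7.63120879e-04, -3.92291343e+01,  1.88400096e+01,  4.18621704e+00,
       -4.65190649e-03, -5.11466538e-06]), 'position': array([167.01715843, 601.68536815, 238.19326774]), 'ee_rot': array([ 9.90835182e-01, -1.35071902e-01, -1.04059206e-04,  1.10072143e-03]), 'contact_force': array([ 0.09201719,  0.15316706, -0.10083565]), 'wrist_torque': array([0.01308932, 0.02421489, 0.05193456]), 'gripper_width': 85.42078393767785}
top {'mtx': array([[387.85424627,   0.        , 252.71050134],
       [  0.        , 387.85424627, 196.47155869],
       [  0.        ,   0.        ,   1.        ]]), 'extrinsics': array([[-2.28111023e-02,  9.93363939e-01, -1.12728601e-01,
         4.43699497e+02],
       [-9.99705132e-01, -2.36037720e-02, -5.70183473e-03,
        -2.19078330e+01],
       [-8.32481721e-03,  1.
[... 492 characters left out ...]
2],
       [-7.64481357e-03,  8.91360324e-01,  4.53230990e-01,
         4.77253509e+02],
       [ 0.00000000e+00,  0.00000000e+00,  0.00000000e+00,
         1.00000000e+00]])}
wrist {'mtx': array([[278.6363294 ,   0.        , 255.77252945],
       [  0.        , 278.6363294 , 189.45120448],
       [  0.        ,   0.        ,   1.        ]]), 'extrinsics': array([[-2.68841804e-01,  9.26868570e-01,  2.61989959e-01,
         2.32485015e+02],
       [-9.63183240e-01, -2.59117313e-01, -7.16677346e-02,
         5.83644811e+02],
       [ 1.45956357e-03, -2.71611621e-01,  9.62405838e-01,
         3.73509834e+02],
       [ 0.00000000e+00,  0.00000000e+00,  0.00000000e+00,
         1.00000000e+00]])}
```

View pics/top0.png

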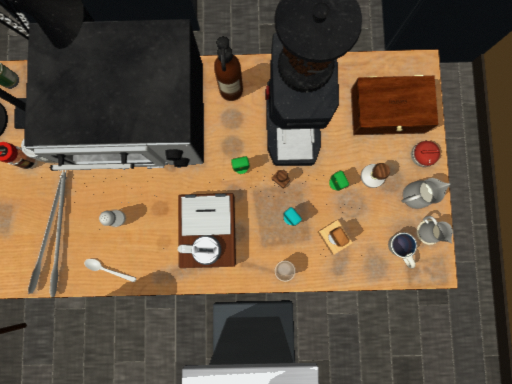

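View pics/m0.png

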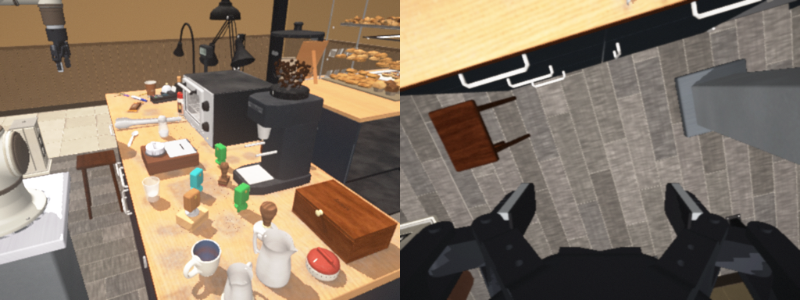

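The stand with a tan wooden grip is at about (337,236) in the top picture. It is the only grip standing in a light-wood block. The look-alikes are green at (241,164) and (340,180) and turquoise at (292,216); the round handles at (282,177) and (380,171) are the tamper and stamp. The box is at (207,230) and the latch at (207,250). I'll confirm with an enlarged crop.

```bash
python3 - <<'E'
import cv2,numpy as np
a=cv2.imread("pics/top0.png");b=cv2.imread("pics/side0.png")
r=lambda i,x,y,w,h:cv2.resize(i[y:y+h,x:x+w],(400,300),interpolation=cv2.INTER_CUBIC)
# top stand: x312-360,y216-252 ; latch x170-250 y214-274 ; side
m=np.vstack([np.hstack([r(a,312,216,48,36),r(a,172,220,64,48)]),np.hstack([r(b,210,230,80,60),r(b,170,170,100,75)])])
cv2.imwrite("pics/c1.png",m)
E
```

```text
(no output)
```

View pics/c1.png

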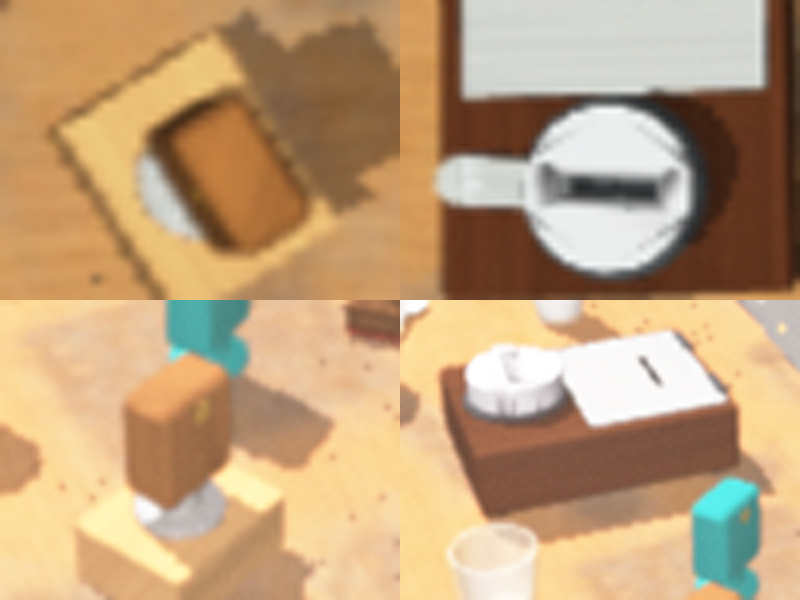

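The crop confirms it: the tan grip on a steel collar in the light-wood stand is the key. The latch is on the box with its slot and tongue pointing image-left (+y), so it is open. Next I'll turn the pixels into positions.

```bash
cat > h.py <<'E'
import numpy as np
from scipy.optimize import least_squares
from scipy.spatial.transform import Rotation as R
from bench import *
def proj(P,p):
    E=p["extrinsics"];c=(np.asarray(P,float)-E[:3,3])@E[:3,:3]
    q=np.c_[c[:,0],-c[:,1],-c[:,2]]@p["mtx"].T
    return q[:,:2]/q[:,2:]
def ray(uv,p,z):
    E=p["extrinsics"];d=np.linalg.inv(p["mtx"])@[uv[0],uv[1],1]
    d=E[:3,:3]@[d[0],-d[1],-d[2]];o=E[:3,3];return o+d*(z-o[2])/d[2]
def yaw(s): return R.from_quat(s["ee_rot"]).as_matrix()[:,0]
def plan(x,y,z,yawdeg):
    "tool-frame total shift (m) and turn about tool z to reach target, tool down"
    s=read_state();M=R.from_quat(s["ee_rot"]).as_matrix()
    psi=np.arctan2(M[1,0],M[0,0]);d=np.array([x,y,z])-s["position"]
    a=np.radians(yawdeg)
    T=np.array([[np.cos(a),np.sin(a),0],[np.sin(a),-np.cos(a),0],[0,0,-1]])
    print("pos",s["position"].round(1),"yaw",np.degrees(psi).round(2),"tilt",M[:,2].round(4),"j",s["joints"].round(2),"t",round(s["clock"],2))
    print("shift tool mm",(M.T@d).round(1),"rotvec",R.from_matrix(M.T@T).as_rotvec().round(4))
E
python3 - <<'E'
from h import *
p=camera_params("top")
c1=lambda x,y:(312+x/8.333-.5+.06,216+y/8.333-.44)
c2=lambda x,y:(172+(x-400)/6.25-.42,220+y/6.25-.42)
for n,q,z in [("keytop ctr",c1(238,165),86),("k UL",c1(165,132),86),("k UR",c1(237,97),86),("k LR",c1(308,192),86),("k LL",c1(245,240),86),
 ("stand L",c1(52,130),26),("stand T",c1(215,30),26),("stand R",c1(340,215),26),
 ("latch",c2(611,188),72),("slotL",c2(565,188),58),("slotR",c2(660,190),58),("mouthL",c2(540,186),72),("mouthR",c2(693,186),72),("tongue",c2(440,180),55),
 ("lidL",c2(463,98),51),("lidR",c2(768,90),51),("boxTL",(180,195),50),("boxTR",(234,194),50),("boxBL",(180,267),50),("boxBR",(236,267),50)]:
  print(n,np.round(q,1),ray(q,p,z).round(1))
E
```

```text
keytop ctr [340.1 235.4] [ 450.5 -207.5   86. ]
k UL [331.4 231.4] [ 459.7 -188.7   86. ]
k UR [340.  227.2] [ 468.4 -208.1   86. ]
k LR [348.5 238.6] [ 443.  -225.7   86. ]
k LL [341.  244.4] [ 430.8 -208.4   86. ]
stand L [317.8 231.2] [ 462.1 -168.4   26. ]
stand T [337.4 219.2] [ 489.3 -215.8   26. ]
stand R [352.4 241.4] [ 436.3 -248.6   26. ]
latch [205.3 249.7] [425.7  91.8  72. ]
slotL [198.  249.7] [425.8 110.3  58. ]
slotR [213.2 250. ] [424.3  75.8  58. ]
mouthL [194.  249.3] [427.  117.2  72. ]
mouthR [218.5 249.3] [425.8  62.4  72. ]
tongue [178.  248.4] [429.7 156.4  55. ]
lidL [181.7 235.3] [459.4 148.7  51. ]
lidR [230.5 234. ] [459.7  36.4  51. ]
boxTL [180 195] [552.9 152.6  50. ]
boxTR [234 194] [552.2  26.7  50. ]
boxBL [180 267] [387.4 152.9  50. ]
boxBR [236 267] [384.5  25.   50. ]
```

```bash
cat >> h.py <<'E'
def rows(segs,p0=None):
    "segs: (x,y,z,yawdeg,n) -> per-row tool shifts"
    s=read_state();M=R.from_quat(s["ee_rot"]).as_matrix();psi=np.arctan2(M[1,0],M[0,0])
    p=s["position"].copy() if p0 is None else np.array(p0,float)
    for x,y,z,yd,n in segs:
        d=(np.array([x,y,z])-p)/n;t=(np.radians(yd)-psi+np.pi)%(2*np.pi)-np.pi
        t/=n
        for i in range(n):
            c,q=np.cos(psi),np.sin(psi)
            print([round(float(v),4) for v in ((d[0]*c+d[1]*q)/1e3,(d[0]*q-d[1]*c)/1e3,-d[2]/1e3)],round(float(-t),4))
            psi+=t
        p=np.array([x,y,z],float)
E
python3 -c "
from h import *
rows([(400,200,230,-80,12),(450,-208,190,-147,12)],[167.157,602.2,239.3])"
```

```text
[0.0277, 0.0271, 0.0008] 0.0938
[0.0301, 0.0244, 0.0008] 0.0938
[0.0322, 0.0215, 0.0008] 0.0938
[0.0341, 0.0184, 0.0008] 0.0938
[0.0357, 0.0151, 0.0008] 0.0938
[0.0369, 0.0117, 0.0008] 0.0938
[0.0379, 0.0082, 0.0008] 0.0938
[0.0385, 0.0046, 0.0008] 0.0938
[0.0387, 0.001, 0.0008] 0.0938
[0.0386, -0.0027, 0.0008] 0.0938
[0.0382, -0.0063, 0.0008] 0.0938
[0.0375, -0.0098, 0.0008] 0.0938
[0.0342, 0.0018, 0.0033] 0.0974
[0.0342, -0.0015, 0.0033] 0.0974
[0.0339, -0.0049, 0.0033] 0.0974
[0.0333, -0.0081, 0.0033] 0.0974
[0.0323, -0.0113, 0.0033] 0.0974
[0.0311, -0.0144, 0.0033] 0.0974
[0.0295, -0.0174, 0.0033] 0.0974
[0.0277, -0.0202, 0.0033] 0.0974
[0.0256, -0.0228, 0.0033] 0.0974
[0.0233, -0.0251, 0.0033] 0.0974
[0.0207, -0.0273, 0.0033] 0.0974
[0.0179, -0.0292, 0.0033] 0.0974
```

Request:
drive_tool:
  moves:
    - [[0.0277,0.0271,0.0008,0,0,0.0938,0],[0.0301,0.0244,0.0008,0,0,0.0938,0],[0.0322,0.0215,0.0008,0,0,0.0938,0],[0.0341,0.0184,0.0008,0,0,0.0938,0],[0.0357,0.0151,0.0008,0,0,0.0938,0],[0.0369,0.0117,0.0008,0,0,0.0938,0],[0.0379,0.0082,0.0008,0,0,0.0938,0],[0.0385,0.0046,0.0008,0,0,0.0938,0]]

```text
clock: 0.82
position: [322.7, 331.9, 232.8]
ee_rot: [0.871, -0.49, -0.0, 0.0]
contact_force: [0.7, 0.2, -0.2]
gripper_width: 85.5
```

Request:
drive_tool:
  moves:
    - [[0.0387,0.001,0.0008,0,0,0.0938,0],[0.0386,-0.0027,0.0008,0,0,0.0938,0],[0.0382,-0.0063,0.0008,0,0,0.0938,0],[0.0375,-0.0098,0.0008,0,0,0.0938,0],[0.0342,0.0018,0.0033,0,0,0.0974,0],[0.0342,-0.0015,0.0033,0,0,0.0974,0],[0.0339,-0.0049,0.0033,0,0,0.0974,0],[0.0333,-0.0081,0.0033,0,0,0.0974,0]]

```text
clock: 1.48
position: [416.3, 62.1, 216.3]
ee_rot: [-0.625, 0.78, 0.0, 0.0]
contact_force: [0.2, -0.1, -0.5]
gripper_width: 85.4
```

Request:
drive_tool:
  moves:
    - [[0.0323,-0.0113,0.0033,0,0,0.0974,0],[0.0311,-0.0144,0.0033,0,0,0.0974,0],[0.0295,-0.0174,0.0033,0,0,0.0974,0],[0.0277,-0.0202,0.0033,0,0,0.0974,0],[0.0256,-0.0228,0.0033,0,0,0.0974,0],[0.0233,-0.0251,0.0033,0,0,0.0974,0],[0.0207,-0.0273,0.0033,0,0,0.0974,0],[0.0179,-0.0292,0.0033,0,0,0.0974,0]]

```text
clock: 2.15
position: [449.7, -209.9, 189.8]
ee_rot: [-0.282, 0.959, 0.0, -0.0]
contact_force: [1.4, 0.6, 0.0]
gripper_width: 85.3
```

```bash
python3 - <<'E'
from h import *
import cv2
get_image("top")
p=camera_params("wrist");c=get_image("wrist");print(p["extrinsics"].round(2).tolist());np.save("ew.npy",p["extrinsics"])
plan(450,-207.5,52,-147)
cv2.imwrite("pics/w1.png",cv2.resize(c,(800,600),interpolation=cv2.INTER_CUBIC))
for z,xy in((86,(450,-207.5)),(26,(449,-208.5))):print(proj([[*xy,z]],p)*1.5625)
E
```

```text
[[-0.53, -0.81, -0.23, 390.82], [0.85, -0.51, -0.14, -250.62], [-0.0, -0.27, 0.96, 324.16], [0.0, 0.0, 0.0, 1.0]]
pos [ 449.7 -211.7  189. ] yaw -147.39 tilt [-1.8e-03 -2.0e-04 -1.0e+00] j [-0.11  0.21 -0.37  0.   -0.98 -0.89] t 2.25
shift tool mm [ -2.7   3.3 137. ] rotvec [ 0.0008 -0.0017 -0.0069]
[[408.68418562 305.76387413]]
[[406.64957916 278.87982994]]
```

View pics/w1.png

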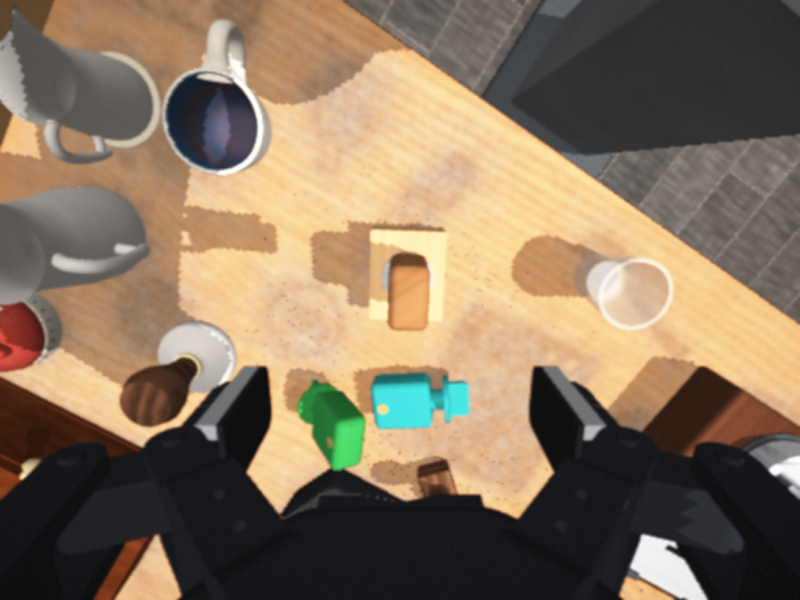

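The wrist picture shows the key grip centred at (409,299), aligned with the tool, about 2 mm further along tool x than my first estimate. The way down is clear.

Request:
drive_tool:
  moves:
    - [[0,0.0032,0.017,0,0,0,0],[0,0,0.02,0,0,0,0],[0,0,0.02,0,0,0,0],[0,0,0.02,0,0,0,0],[0,0,0.02,0,0,0,0],[0,0,0.02,0,0,0,0],[0,0,0.012,0,0,0,0],[0,0,0.006,0,0,0,0]]

```text
clock: 2.92
position: [447.0, -204.7, 53.4]
ee_rot: [-0.285, 0.959, 0.001, -0.002]
contact_force: [0.2, -0.4, 0.7]
gripper_width: 85.7
```

Request:
drive_tool:
  moves:
    - [[0,0,0,0,0,0,255],[0,0,0,0,0,0,255],[0,0,0,0,0,0,255],[0,0,0,0,0,0,255],[0,0,0,0,0,0,255],[0,0,0,0,0,0,255],[0,0,0,0,0,0,255],[0,0,0,0,0,0,255]]

```text
clock: 3.58
position: [449.8, -205.9, 56.2]
ee_rot: [-0.284, 0.959, -0.001, 0.002]
contact_force: [2.4, -2.4, 4.5]
gripper_width: 23.8
```

Gripped at 23.8 mm. Now lift.

Request:
drive_tool:
  moves:
    - [[0,0,-0.005,0,0,0,255],[0,0,-0.01,0,0,0,255],[0,0,-0.012,0,0,0,255],[0,0,-0.015,0,0,0,255],[0,0,-0.02,0,0,0,255],[0,0,-0.02,0,0,0,255],[0,0,-0.018,0,0,0,255],[0,0,-0.01,0,0,0,255]]

```text
clock: 4.25
position: [447.6, -205.2, 166.3]
ee_rot: [-0.284, 0.959, 0.0, -0.0]
contact_force: [0.3, -0.4, -1.0]
gripper_width: 23.2
```

```bash
python3 - <<'E'
from h import *
import cv2
for i in range(4):
  s=read_state();print(s["position"].round(1),s["contact_force"].round(1),s["gripper_width"].round(1),np.degrees(2*np.arctan2(s["ee_rot"][1],s["ee_rot"][0])).round(2))
  c=get_image("wrist")
cv2.imwrite("pics/w2.png",cv2.resize(c,(800,600),interpolation=cv2.INTER_CUBIC))
rows([(425.5,91,165,-90,12)])
E
```

```text
Traceback (most recent call last):
AttributeError: 'float' object has no attribute 'round'
```

```bash
python3 - <<'E'
from h import *
import cv2
for i in range(4):
  s=read_state();print(s["position"].round(1),s["contact_force"].round(1),np.round(s["gripper_width"],1),np.degrees(2*np.arctan2(s["ee_rot"][1],s["ee_rot"][0])).round(2))
  c=get_image("wrist")
cv2.imwrite("pics/w2.png",cv2.resize(c,(800,600),interpolation=cv2.INTER_CUBIC))
rows([(425.5,91,165,-90,12)])
E
```

```text
[ 447.6 -205.2  166.3] [ 0.3 -0.4 -1. ] 23.2 213.01
[ 448.5 -205.4  167.6] [ 0.8 -0.9  0.5] 23.2 213.04
[ 448.1 -205.2  166.2] [-0.3 -1.  -2.2] 23.4 213.01
[ 447.4 -205.   164.8] [ 0.4 -0.3 -1.7] 23.1 212.99
[-0.0119, 0.0217, -0.0001] -0.0829
[-0.0137, 0.0206, -0.0001] -0.0829
[-0.0153, 0.0194, -0.0001] -0.0829
[-0.0169, 0.0181, -0.0001] -0.0829
[-0.0183, 0.0166, -0.0001] -0.0829
[-0.0196, 0.015, -0.0001] -0.0829
[-0.0208, 0.0133, -0.0001] -0.0829
[-0.0219, 0.0116, -0.0001] -0.0829
[-0.0227, 0.0097, -0.0001] -0.0829
[-0.0235, 0.0078, -0.0001] -0.0829
[-0.024, 0.0058, -0.0001] -0.0829
[-0.0244, 0.0038, -0.0001] -0.0829
```

View pics/w2.png

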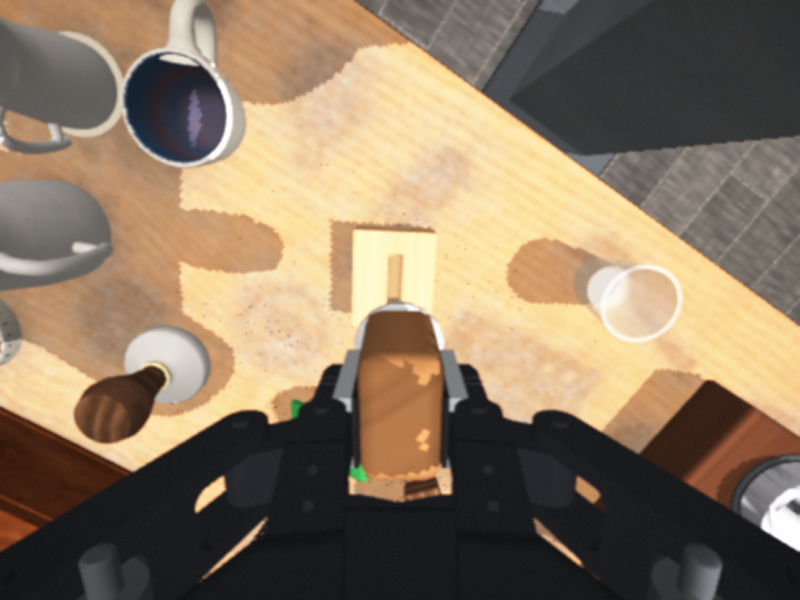

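The key hangs upright in the jaws, with the grip spanning u 358–443, the collar's front edge at v≈303 and the grip's rear top edge at v≈473. I'll work out the key's offset in the tool frame, then move to look at the latch.

```bash
python3 - <<'E'
from h import *
T=[]
for i in range(4):
  s=read_state();p=camera_params("wrist");B=np.eye(4);B[:3,:3]=R.from_quat(s["ee_rot"]).as_matrix();B[:3,3]=s["position"]
  T.append(np.linalg.inv(B)@p["extrinsics"]);get_image("side")
T=np.array(T);print(T[:,:3,3].round(1));C=T.mean(0);np.save("C.npy",C);print(C.round(4))
p["extrinsics"]=C
for dx in(-4,0,4):
  for dz in(-3,0,3):
    P=np.array([[-20,0,-34],[20,0,12],[18,0,22],[0,-18,22],[0,18,22],[-20,-12,-34],[-20,12,-34],[20,-12,-34],[20,12,-34]],float)+[dx,0,dz]
    print(dx,dz,(proj(P,p)*1.5625).round(0).astype(int).tolist())
rows([(425.5,136,165,-90,16)],[447.9,-205.2,166.3])
E
```

```text
[[  70.1    0.8 -135. ]
 [  70.1    0.8 -135. ]
 [  70.1    0.8 -135. ]
 [  70.1    0.8 -135. ]]
[[-1.300000e-03  9.619000e-01  2.735000e-01  7.009930e+01]
 [ 1.000000e+00  1.100000e-03  9.000000e-04  7.605000e-01]
 [ 6.000000e-04  2.735000e-01 -9.619000e-01 -1.350206e+02]
 [ 0.000000e+00  0.000000e+00  0.000000e+00  1.000000e+00]]
-4 -3 [[398, 527], [398, 332], [398, 328], [352, 371], [445, 371], [354, 527], [441, 527], [349, 397], [445, 397]]
-4 0 [[398, 519], [398, 329], [398, 325], [352, 368], [444, 368], [355, 519], [440, 519], [351, 391], [444, 391]]
-4 3 [[398, 511], [398, 326], [398, 322], [353, 365], [443, 365], [356, 511], [439, 511], [352, 385], [443, 385]]
0 -3 [[397, 515], [398, 321], [398, 317], [351, 362], [445, 362], [354, 515], [441, 515], [349, 382], [445, 382]]
0 0 [[398, 507], [398, 318], [398, 315], [352, 359], [444, 359], [355, 507], [440, 507], [350, 377], [444, 377]]
0 3 [[398, 499], [398, 316], [398, 312], [353, 356], [443, 356], [356, 499], [440, 499], [351, 372], [443, 372]]
4 -3 [[397, 503], [398, 310], [398, 307], [351, 352], [445, 352], [353, 503], [442, 503], [348, 367], [446, 367]]
4 0 [[398, 495], [398, 308], [398, 305], [352, 349], [444, 349], [354, 495], [441, 495], [350, 362], [445, 362]]
4 3 [[398, 488], [398, 305], [398, 303], [353, 346], [444, 346], [355, 488], [440, 488], [351, 357], [444, 357]]
[-0.0104, 0.0186, 0.0001] -0.0622
[-0.0116, 0.018, 0.0001] -0.0622
[-0.0127, 0.0172, 0.0001] -0.0622
[-0.0137, 0.0164, 0.0001] -0.0622
[-0.0147, 0.0155, 0.0001] -0.0622
[-0.0156, 0.0146, 0.0001] -0.0622
[-0.0165, 0.0136, 0.0001] -0.0622
[-0.0173, 0.0125, 0.0001] -0.0622
[-0.0181, 0.0114, 0.0001] -0.0622
[-0.0187, 0.0103, 0.0001] -0.0622
[-0.0193, 0.0091, 0.0001] -0.0622
[-0.0199, 0.0079, 0.0001] -0.0622
[-0.0203, 0.0066, 0.0001] -0.0622
[-0.0207, 0.0053, 0.0001] -0.0622
[-0.021, 0.004, 0.0001] -0.0622
[-0.0212, 0.0027, 0.0001] -0.0622
```

Request:
drive_tool:
  moves:
    - [[-0.0104,0.0186,0,0,0,-0.0622,255],[-0.0116,0.018,0,0,0,-0.0622,255],[-0.0127,0.0172,0,0,0,-0.0622,255],[-0.0137,0.0164,0,0,0,-0.0622,255],[-0.0147,0.0155,0,0,0,-0.0622,255],[-0.0156,0.0146,0,0,0,-0.0622,255],[-0.0165,0.0136,0,0,0,-0.0622,255],[-0.0173,0.0125,0,0,0,-0.0622,255]]

```text
clock: 5.32
position: [436.2, -34.0, 164.5]
ee_rot: [-0.513, 0.858, 0.0, -0.001]
contact_force: [0.4, 0.4, -1.7]
gripper_width: 23.2
```

Request:
drive_tool:
  moves:
    - [[-0.0181,0.0114,0,0,0,-0.0622,255],[-0.0187,0.0103,0,0,0,-0.0622,255],[-0.0193,0.0091,0,0,0,-0.0622,255],[-0.0199,0.0079,0,0,0,-0.0622,255],[-0.0203,0.0066,0,0,0,-0.0622,255],[-0.0207,0.0053,0,0,0,-0.0622,255],[-0.021,0.004,0,0,0,-0.0622,255],[-0.0212,0.0027,0,0,0,-0.0622,255]]

```text
clock: 5.98
position: [424.9, 136.5, 164.5]
ee_rot: [0.708, -0.706, -0.0, 0.001]
contact_force: [-0.4, -1.0, -0.4]
gripper_width: 23.5
```

```bash
python3 - <<'E'
from h import *
import cv2
S=[]
for i in range(4):
  s=read_state();S.append(np.r_[s["position"],np.degrees(2*np.arctan2(s["ee_rot"][1],s["ee_rot"][0]))]);c=get_image("wrist")
print(np.round(S,2),np.mean(S,0))
np.save("S3.npy",np.mean(S,0))
cv2.imwrite("pics/w3raw.png",c)
b=get_image("side")
cv2.imwrite("pics/side3raw.png",b)
m=cv2.resize(c[110:330,130:390],(800,600*0+677),interpolation=cv2.INTER_CUBIC)[:600]
cv2.imwrite("pics/w3.png",m)
p=camera_params("wrist");print((proj([[425.7,91,72]],p)).round(1), 800/260)
E
```

```text
[[424.9  136.46 164.49 -89.78]
 [425.9  139.22 164.76 -89.52]
 [425.59 137.73 164.68 -89.72]
 [425.16 136.51 164.49 -89.86]] [425.38892239 137.48385942 164.60623468 -89.71778942]
[[253.6 142.5]] 3.076923076923077
```

View pics/w3.png

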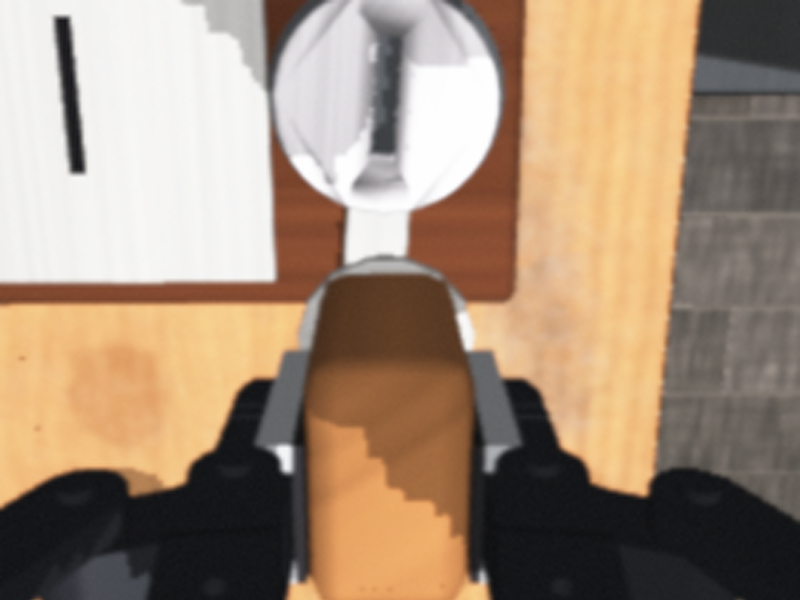

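The picture shows the latch centre at crop (387,97), with the slot running vertically along tool x and leaning slightly, and the tongue centred at (375,235). The key's collar has its front edge at v=257 and its centre at u=387. The key therefore sits about 4 mm along tool x and 3 mm low, and is upright. Next I'll get the relative pose.

```bash
python3 - <<'E'
from h import *
p=camera_params("wrist");S=np.load("S3.npy");C=np.load("C.npy")
p["extrinsics"]=C
# work in tool frame: z_tool = 164.6 - z
def tr(x,y,zw):
    return ray((130+x/3.077,110+y/3.077),p,164.6-zw)
for n,x,y,z in[("latch",387,97,72),("slot far",388,40,60),("slot near",383,153,60),("mouth near",380,187,71),("circ near",387,212,72),("circ L",272,97,72),("circ R",502,97,72),("tongue a",377,215,53),("tongue b",374,258,53),("lid edge near",275,282,50),("lid edge far",270,100,50),("box corner",515,298,50),("box far",521,0,50),("collar front",387,257,164.6-25)]:
  print(n,tr(x,y,z).round(1))
# wrist image edges for slot
E
```

```text
latch [45.7  0.6 92.6]
slot far [ 59.8   0.9 104.6]
slot near [ 28.8  -0.6 104.6]
mouth near [21.4 -1.3 93.6]
circ near [14.6  0.6 92.6]
circ L [ 45.8 -29.7  92.6]
circ R [45.7 30.8 92.6]
tongue a [  9.1  -2.4 111.6]
tongue b [ -4.2  -3.4 111.6]
lid edge near [-12.8 -33.8 114.6]
lid edge far [ 42.6 -33.2 114.6]
box corner [-18.1  39.9 114.6]
box far [ 70.2  38.1 114.6]
collar front [22.1  0.6 25. ]
```

Request:
drive_tool:
  moves:
    - [[0.02,0,0,0,0,0,255],[0.0213,-0.0003,0,0,0,0,255],[0,0,0.005,0,0,0.07,255],[0,0,0.01,0,0,0,255],[0,0,0.012,0,0,0,255],[0,0,0.008,0,0,0,255],[0,0,0,0,0,0,255],[0,0,0,0,0,0,255]]

```text
clock: 6.9
position: [425.7, 93.7, 129.8]
ee_rot: [-0.682, 0.731, 0.0, -0.001]
contact_force: [-0.2, 0.6, -1.6]
gripper_width: 23.3
```

```bash
python3 - <<'E'
from h import *
import cv2
S=[]
for i in range(3):
  s=read_state();S.append(np.r_[s["position"],np.degrees(2*np.arctan2(s["ee_rot"][1],s["ee_rot"][0])),s["contact_force"]]);a=get_image("side")
print(np.mean(S,0).round(2))
c=get_image("wrist")
cv2.imwrite("pics/m4.png",np.hstack([cv2.resize(a[140:230,160:260],(400,360),interpolation=cv2.INTER_CUBIC),cv2.resize(c[100:280,155:355],(400,360),interpolation=cv2.INTER_CUBIC)]))
E
```

```text
[ 4.2598e+02  9.4040e+01  1.3024e+02  2.6601e+02 -2.3000e-01  7.9000e-01
 -1.5600e+00]
```

View pics/m4.png

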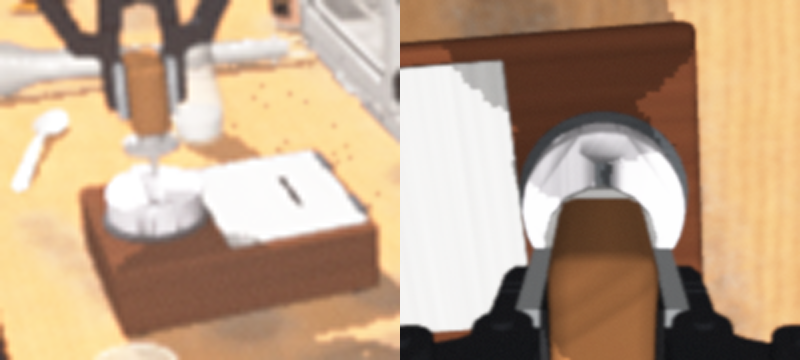

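The side view shows the blade over the slot mouth. In the wrist view the slot (604,170) and the key (603) line up. Lower it gently.

Request:
drive_tool:
  moves:
    - [[0,0,0.004,0,0,0,255],[0,0,0.004,0,0,0,255],[0,0,0.004,0,0,0,255],[0,0,0.004,0,0,0,255],[0,0,0.003,0,0,0,255],[0,0,0.003,0,0,0,255],[0,0,0,0,0,0,255],[0,0,0,0,0,0,255]]

```text
clock: 7.77
position: [425.7, 94.3, 107.9]
ee_rot: [-0.682, 0.731, 0.0, -0.0]
contact_force: [0.1, 0.5, -1.6]
gripper_width: 23.2
```

Request:
drive_tool:
  moves:
    - [[0,0,0.002,0,0,0,255],[0,0,0.002,0,0,0,255],[0,0,0.002,0,0,0,255],[0,0,0.001,0,0,0,255],[0,0,0.001,0,0,0,255],[0,0,0,0,0,0,255],[0,0,0,0,0,0,255],[0,0,0,0,0,0,255]]

```text
clock: 8.43
position: [425.9, 94.3, 101.5]
ee_rot: [-0.682, 0.731, -0.0, 0.0]
contact_force: [-3.8, 0.7, 10.7]
gripper_width: 23.3
```

```bash
python3 - <<'E'
from h import *
S=[]
for i in range(3):
  s=read_state();S.append(np.r_[s["position"],s["contact_force"],s["wrist_torque"]]);a=get_image("side")
print(np.round(S,2))
E
```

```text
[[ 4.2592e+02  9.4340e+01  1.0150e+02 -3.8300e+00  6.9000e-01  1.0700e+01
   7.0000e-02  1.3900e+00  1.0000e-02]
 [ 4.2595e+02  9.4350e+01  1.0149e+02 -3.8700e+00  5.0000e-02  1.0970e+01
   1.3000e-01  1.4000e+00  4.0000e-02]
 [ 4.2593e+02  9.4360e+01  1.0150e+02 -4.0900e+00 -4.7000e-01  1.0410e+01
   5.0000e-02  1.4100e+00  3.0000e-02]]
```

Contact at z = 101.5 with about 11 N upward matches the collar resting on the latch (about 101 expected), so the blade is fully in. Now turn clockwise about the key axis, which is 4 mm from the TCP.

Request:
drive_tool:
  moves:
    - [[0.0001,-0.0004,0,0,0,0.095,255],[0.0001,-0.0004,0,0,0,0.095,255],[0.0001,-0.0004,0,0,0,0.095,255],[0.0001,-0.0004,0,0,0,0.095,255],[0.0001,-0.0004,0,0,0,0.095,255],[0.0001,-0.0004,0,0,0,0.095,255],[0.0001,-0.0004,0,0,0,0.095,255],[0.0001,-0.0004,0,0,0,0.095,255]]

```text
clock: 9.25
position: [427.4, 93.2, 101.4]
ee_rot: [-0.36, 0.933, 0.001, -0.0]
contact_force: [-10.8, 6.9, 14.4]
gripper_width: 23.3
```

```bash
python3 - <<'E'
from h import *
s=read_state();print(s["position"].round(1),s["contact_force"].round(1),s["wrist_torque"].round(2),np.degrees(2*np.arctan2(s["ee_rot"][1],s["ee_rot"][0])).round(2),s["joints"].round(2))
E
```

```text
[427.4  93.2 101.4] [-10.8   6.9  14.4] [2.37 3.3  0.04] 222.21 [ 0.59  0.23 -0.62 -0.   -0.72 -1.42]
```

Request:
drive_tool:
  moves:
    - [[0.0001,0.0004,0,0,0,0.095,255],[0.0001,-0.0003,0,0,0,0.095,255],[0.0001,-0.0003,0,0,0,0.095,255],[0.0001,-0.0003,0,0,0,0.095,255],[0.0001,-0.0003,0,0,0,0.095,255],[0.0001,-0.0003,0,0,0,0.095,255],[0.0001,-0.0003,0,0,0,0.095,255],[0.0,0,0,0,0,0.05,255]]

```text
clock: 9.92
position: [428.0, 92.0, 101.4]
ee_rot: [-0.011, 1.0, 0.001, 0.0]
contact_force: [-8.6, 5.3, 11.6]
gripper_width: 23.2
```

```bash
python3 - <<'E'
from h import *
s=read_state();print(s["position"].round(1),s["contact_force"].round(1),s["wrist_torque"].round(2),np.degrees(2*np.arctan2(s["ee_rot"][1],s["ee_rot"][0])).round(2),s["joints"].round(2))
E
```

```text
[428.   92.  101.4] [-8.6  5.3 11.6] [2.11 2.56 0.02] 181.31 [ 0.58  0.23 -0.62 -0.   -0.71 -2.13]
```

Request:
drive_tool:
  moves:
    - [[0,-0.0001,0,0,0,0.03,255],[0,-0.0001,0,0,0,0.03,255],[0,-0.0001,0,0,0,0.03,255],[0,-0.0001,0,0,0,0.03,255],[0,0,0,0,0,0,255],[0,0,0,0,0,0,255]]

```text
clock: 10.42
position: [428.6, 92.2, 101.5]
ee_rot: [0.047, 0.999, 0.002, 0.001]
contact_force: [-6.7, 8.6, 9.5]
gripper_width: 23.2
```

```bash
python3 - <<'E'
from h import *
import cv2
s=read_state();print(s["position"].round(1),s["contact_force"].round(1),s["wrist_torque"].round(2),np.degrees(2*np.arctan2(s["ee_rot"][1],s["ee_rot"][0])).round(2),s["joints"].round(2))
a=get_image("top");b=get_image("wrist")
cv2.imwrite("pics/m5.png",np.hstack([cv2.resize(a[190:274,165:249],(400,400),interpolation=cv2.INTER_CUBIC),cv2.resize(b[90:290,155:355],(400,400),interpolation=cv2.INTER_CUBIC)]))
E
```

```text
[428.6  92.2 101.5] [-6.7  8.6  9.5] [2.61 2.25 0.1 ] 174.66 [ 0.58  0.23 -0.62 -0.   -0.71 -2.25]
```

View pics/m5.png

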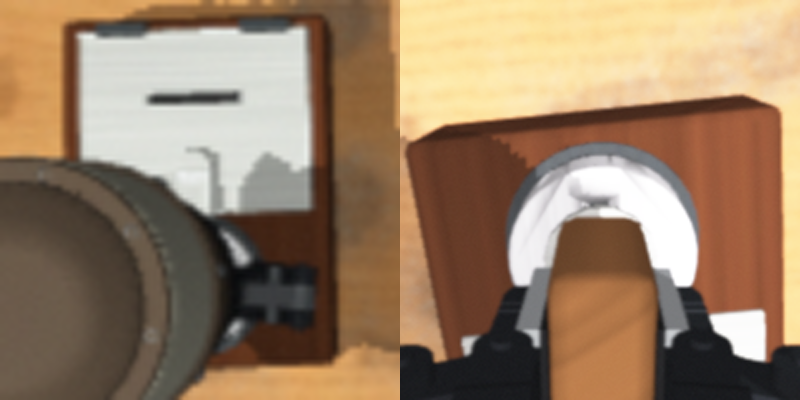

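The tongue is over the lid at crop (195,185). Torque is 0.1 N m, so the stop is perhaps not reached yet. I'll turn a little further.

Request:
drive_tool:
  moves:
    - [[0,0.0003,0,0,0,0.03,255],[0,0,0,0,0,0.03,255],[0,0,0,0,0,0.02,255],[0,0,0,0,0,0,255],[0,0,0,0,0,0,255]]

```text
clock: 10.93
position: [428.8, 92.2, 101.4]
ee_rot: [0.085, 0.996, 0.001, 0.001]
contact_force: [-5.1, 5.4, 8.3]
gripper_width: 23.5
```

```bash
python3 - <<'E'
from h import *
s=read_state();print(s["position"].round(1),s["contact_force"].round(1),s["wrist_torque"].round(2),np.degrees(2*np.arctan2(s["ee_rot"][1],s["ee_rot"][0])).round(2),s["joints"].round(2))
E
```

```text
[428.8  92.2 101.4] [-5.1  5.4  8.3] [1.95 1.79 0.57] 170.24 [ 0.58  0.23 -0.62 -0.   -0.71 -2.32]
```

Torque rose to 0.57 N m, so the latch is on its stop. Relax the twist slightly, open, then retreat straight up.

Request:
drive_tool:
  moves:
    - [[0,0,-0.0005,0,0,-0.04,255],[0,0,0,0,0,0,255],[0,0,0,0,0,0,0],[0,0,0,0,0,0,0],[0,0,0,0,0,0,0],[0,0,0,0,0,0,0],[0,0,0,0,0,0,0],[0,0,0,0,0,0,0]]

```text
clock: 11.6
position: [428.3, 90.5, 100.6]
ee_rot: [0.067, 0.998, -0.0, -0.0]
contact_force: [-0.7, 0.2, -0.6]
gripper_width: 85.0
```

Request:
drive_tool:
  moves:
    - [[0,0,0,0,0,0,0],[0,0,-0.005,0,0,0,0],[0,0,-0.01,0,0,0,0],[0,0,-0.02,0,0,0,0],[0,0,-0.03,0,0,0,0],[0,0,-0.03,0,0,0,0],[0,0,-0.03,0,0,0,0],[0,0,-0.02,0,0,0,0]]

```text
clock: 12.27
position: [429.0, 90.8, 249.1]
ee_rot: [0.066, 0.998, 0.001, 0.002]
contact_force: [0.2, 0.3, -0.2]
gripper_width: 85.5
```

Request:
drive_tool:
  moves:
    - [[-0.025,0,-0.01,0,0,0,0],[-0.025,0,0,0,0,0,0],[-0.02,0,0,0,0,0,0],[0,0,0,0,0,0,0],[0,0,0,0,0,0,0]]

```text
clock: 12.68
position: [497.8, 81.1, 255.3]
ee_rot: [0.067, 0.998, -0.0, -0.001]
contact_force: [0.0, -0.2, -0.6]
gripper_width: 85.4
```

```bash
python3 - <<'E'
from h import *
import cv2
s=read_state();print(s["position"].round(1),s["contact_force"].round(1),s["gripper_width"],s["clock"])
a=get_image("side");b=get_image("wrist")
cv2.imwrite("pics/m6.png",np.hstack([cv2.resize(a[140:230,165:255],(400,400),interpolation=cv2.INTER_CUBIC),cv2.resize(b[40:300,125:385],(400,400),interpolation=cv2.INTER_CUBIC)]))
E
```

```text
[497.8  81.1 255.3] [ 0.  -0.2 -0.6] 85.41445945586929 12.6833
```

View pics/m6.png

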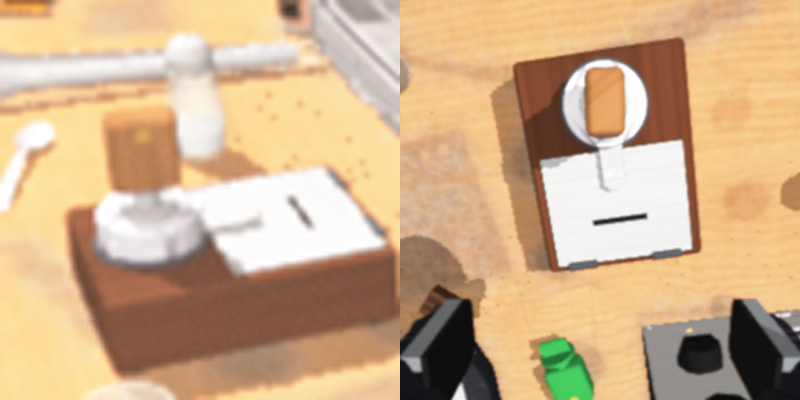

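The key stands upright with its collar on the latch at (605,103). The tongue runs over the lid to (611,187), in line with the box to within about 3°. The gripper is clear.

```bash
python3 -c "
from bench import *
print(job_done())"
```

```text
the job is handed in; nothing more can be done
None
```

The tip box is locked and handed in at about 12.8 s on the clock, with 43 s allowed; `job_done()` gives no verdict. I lifted the key from its stand and lowered it fully into the slot. I then turned the latch clockwise about the key's axis, released the key and moved the arm clear.

**Last checks:**
- **Blade in the slot:** I met about 11 N upward at TCP z 101.5 mm; the collar was expected to seat at about 101 mm.
- **Latch at its stop:** the twisting moment rose from about 0.1 to 0.57 N m, well above the 0.06 N m that turning takes.
- **Final pictures:** the key stands upright with its collar on the latch. The tongue lies over the steel lid, within about 3° of the box's axis by eye.
- **Arm clear:** the gripper is open at 85 mm, the contact force is near zero, and the TCP is about 70 mm aside and 255 mm up.

**Disagreement:** the key's position along tool x in the jaws came out as about 1 mm from one measurement and 4 mm from another. I used 4 mm. The sideways forces while turning (up to about 13 N) suggested it was nearer 3 mm, so I corrected for that during the turn.

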